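# Close the stall's coin canister

## Robot

A 6-joint arm with a two-finger parallel gripper is mounted at the origin on the work surface. World frame = base frame: x ahead of the robot, y to its left, z up, the work surface at z = 0. Lengths are in mm, angles in rad, forces in N, time in s.
With the tool pointing down it reaches from about 350 to 975 mm from the base axis. Payload 7.1 kg.
Tool frame: the origin (TCP) lies at the centre of the arm's flange, where the gripper is bolted on; the fingertips stand 182 mm ahead of it and the grasp point (between the pads) lies 163 mm ahead of it; x points along the fingers, y is the direction in which the jaws open and shut, and the axes are right-handed (so a half turn about x gives the same grasp; the last joint's range is limited). The gripper opens to 88 mm and grips with 3 to 60 N. Pads are 20 mm wide; open, the fingers measure 115 mm over their backs; the gripper's body (75 mm by 178 mm) begins 61 mm behind the grasp point.
Start: joints at [-1.359, 0.423, 1.63, -0, 1.089, -0.019], TCP at [142.992, -608.407, 404.675] pointing down, gripper open.
Joint ranges: [-3, 3], [-0.9, 2.11], [0.09, 2.58], [-1.31, 4.45], [0.11, 2.69], [-2.54, 2.54]. Speed limits (rad/s): [2.39, 2.39, 3.01, 3.14, 3.14, 3.14].

## Interface

Orientations are given as a rotation vector (axis times angle).
In Python, from workcell import readout, viewer, workorder, models gives the robot as it stands. The module is installed in compiled form; this text tells all that it offers.
- The arm moves only by the tool apply_moves, never from a script. Its argument "commands" is a list that holds one entry, the list of rows, each a list of 4 numbers: the shift along the world's x, y, z in m, then the turn about the world's z in rad. A call has 1 to 8 rows; each row is the pose to reach, as a shift and turn from the pose commanded when the call began; what a row does not reach only later rows make up. A row lasts 1/8 s, in which the tool goes at most 62.5 mm and 10.7 degrees, less where a joint would pass 70% of its speed; a pose out of reach is approached as far as the arm can. A call with a gripper value outside its range is refused whole. "gripper" is the finger opening in m, from 0 to 0.0878, set as the call begins (left out, the last holds). The fingers move at their own pace and stop on an object; the grip force is fixed at half the most. Time passes only in rows, so rows that repeat a pose let the fingers close. It gives the time, the measured TCP pose, the force and the opening at its end, in the units of the state.
- readout.get_obs(): the state, without advancing time (a new reading comes with each control period).
- viewer.get_image(name): name is "scene" or "top"; returns a dict with "color" (480x640x3 uint8, red, green, blue), "vertical_fov" (degrees; the focal length in pixels is half the picture's height over the tangent of half this angle, whatever the lens; pixels are square), "cx", "cy" (the principal point, pixels), "D" ([k1, k2, p1, p2, k3] as OpenCV has them; the pictures are not rectified), "rvec" (rotation vector, rad) and "tvec" (3), from world to camera coordinates, as OpenCV has them. Camera axes: x right, y down, z forward; pixel columns grow to the right and rows downward; lengths in mm; the calibration is good to about 2 mm. A picture is of the moment at which its call begins. There is no depth.
- workorder.close_job(): hands the job in, once; it reports no verdict.
Trained networks look in the newest picture that a camera, given by its name, has taken for a name from the list of things; names that differ only in an ending like _2 or _b are one class to them, and where a whole thing is asked for, a point or a joint stands for the part that bears it (a point fixed in the world has none). Each returns a list of dicts, best first, with "conf" (0 to 1); they miss things now and then, are a little off and sometimes report something else, mostly with a low value. They report only what shows in the picture. A call takes as long as a camera call. They do not tell look-alikes from the thing itself.
- models.search_frame(camera, label): "position" ([x, y, z] in mm, in world coordinates, good to about 4 mm: the middle of the surface that is visible of it).
- models.place_of(camera, label): "position" ([x, y, z] in mm, in world coordinates, good to about 4 mm: a listed point, or the origin of a listed thing).
The state is a dict: "t": time; "qpos": joint angles; "qvel": joint speeds; "joint_torque": joint torques, N m; "ee_pos": TCP position; "orientation": TCP orientation; "ft_force": force on the tool from outside, world axes, zero at the start; "moment": the same for the moment, N m; "width": finger opening in mm.
Only numpy, scipy, OpenCV 4.12 (cv2) and the standard library are available. Lean on these libraries where they do the work, as an engineer would, in place of code of your own. Each camera call takes 0.05 s, during which the arm holds its last target.

## Task

The lid of the coin canister on the book stall was set down with its key out of line, so it sits up high. Turn it gently, by feel, until its hidden lugs drop into their notches, then press it fully home and let go. Do not force it round or hammer it down, and leave the books, the mug and the card stand where they are.

Things in the scene. Friction and masses are not known exactly. Their poses are not given: they have to be found in the camera images.
- lid_grip (a point): Loose round aluminium lid, 116 mm across, about 0.3 kg, plate 8 mm thick, skirt 15 mm below it; on top across its middle a black bar grip 90 long, 16 thick, 40 mm high. This point: centre of the bar, on the lid's axis, 20 mm above the plate, 20 mm below the bar's top. x along the bar, z up. It starts high: 146 mm above the canister's origin, and turns freely with light friction.
- bar_top (a point): Middle of the top face of the lid's bar grip, where to push (20 mm above lid_grip). Hidden under the lid: a plug 56 mm across and 14 mm deep, loose by 2 mm in the neck, keeps it centred; under each end of the bar a lug 10 mm wide and 10 mm deep. At the start the lugs stand on top of the neck.
- canister: Grey steel coin canister, 120 mm across, on a 150 x 150 x 8 mm plywood board fixed to the table; it cannot move. Origin at the centre of the board's underside, z up along the canister's axis, about which the lid turns. The shoulder under the lid's skirt is 92 mm up.
- neck_top (a point): Centre of the neck's top, hidden under the lid, 108 mm above the origin. The neck has two opposite notches 16 mm wide at an unknown angle, unrelated to the board. Once every half turn the lugs match (0.15 rad wide): the lid drops 4 mm by its weight onto snug pads (lid_grip at 142) and cannot turn further. Then a push of 8 N straight down takes it 6 mm to fully home (136), where it stays.
- books: Bystander: stack of three paperbacks, about 210 x 150 mm and 58 mm high; origin at the centre of its underside.
- mug: Bystander: white mug, 80 mm across, 85 mm high, handle at its +y; origin at the centre of its underside.
- card: Bystander: cream card, 90 mm wide, upright in a 30 x 100 mm wooden foot, 90 mm high in all; origin at the centre of its underside.
Things that resemble listed ones, but are neither listed nor needed, are in the scene too. What is shaped like the part that bears lid_grip but blue is not meant.

How it is judged:
By the outcome, as a careful person would: the job done as asked, in the order asked, and still so for the second after the job is handed in, with the robot touching nothing.
It also fails if it takes over 72 s, if anything falls off the work surface, if the arm or the gripper's body presses on something with over 40 N, if the wrist force passes 120 N, or if a joint passes its speed limit or range.

## Working session

There is one attempt and no reset: what is moved stays moved. The work goes in short steps, Python scripts to look and compute and a tool call to move; the robot and the scene stay as the last step left them, time stands still between calls to the robot, and variables do not carry over. Pictures are saved under pics/ and viewed, and the job is handed in when it is done.

Besides the shell and the picture viewer there is one more tool, called after "Request:" in YAML: its name, and indented under it one key for each argument. apply_moves: Moves the arm, as the interface text tells. Its arguments: {"type":"object","properties":{"commands":{"type":"array","items":{"type":"array","items":{"type":"array","items":{"type":"number"}}}},"gripper":{"type":"number"}},"required":["commands"]}

```bash
mkdir -p pics; python3 - <<'E'
from workcell import readout, viewer, models
import cv2
o=readout.get_obs(); print(o)
for c in("scene","top"):
    im=viewer.get_image(c); cv2.imwrite(f"pics/{c}0.png",im["color"][:,:,::-1])
    print(c,im["vertical_fov"],im["rvec"],im["tvec"],im["D"])
    for l in("lid_grip","bar_top","canister","books","mug","card"):
        print(l,[(x["conf"],x["position"]) for x in models.place_of(c,l)][:3])
E
```

```text
{'t': 0.0, 'qpos': array([-1.35899200e+00,  4.23817818e-01,  1.63071487e+00, -2.27691440e-05,
        1.08858392e+00, -1.90077496e-02]), 'qvel': array([ 5.77301481e-04, -9.88343129e-07,  6.96151359e-04, -1.65115038e-04,
        9.85915390e-04,  3.02988102e-04]), 'joint_torque': array([ 1.22879988e-03, -5.44619501e+01, -2.73667020e+01,  6.44335337e-02,
        2.27390905e-02, -1.04633505e-04]), 'ee_pos': array([ 142.93686258, -608.13754142,  403.90608751]), 'orientation': array([ 2.0996066 ,  0.24502162, -2.09995908]), 'ft_force': array([ 0.34931516, -0.53160535,  0.0460269 ]), 'moment': array([ 0.0583554 , -0.02720075,  0.00415854]), 'width': 87.89632527255532}
scene 56.79026519794929 [ 2.16878225  0.90820403 -0.38723054] [-416.80387624 -143.56434166 1185.39932891] [-0.05444487  0.          0.          0.          0.        ]
lid_grip [(0.89, [341.3, -102.9, 45.5]), (0.85, [325.6, -252.0, 40.7]), (0.75, [413.9, 88.1, 43.4])]
bar_top [(0.74, [325.6, -252.8, 63.7]), (0.69, [419.5, 90.0, 60.5]), (0.59, [545.2, -97.7, 164.1])]
canister [(0.82, [546.4, -95.6, 0.1])]
books [(0.77, [624.7, 98.9, -0.5]), (0.73, [455.8, -280.3, -5.0]), (0.32, [543.1, -97.9, 147.6])]
mug [(0.65, [601.4, -251.5, -1.9])]
card [(0.78, [454.8, -279.4, -5.0])]
top 53.007952561251564 [ 2.16133836 -2.20997151  0.07696891] [ 88.53328367 545.17272033 999.47837756] [-0.13042586  0.          0.          0.          0.        ]
lid_grip [(0.96, [411.1, 86.7, 42.3]), (0.77, [344.6, -111.6, 40.9]), (0.76, [546.4, -100.2, 145.2])]
bar_top [(0.85, [344.6, -106.0, 58.4]), (0.69, [546.5, -97.0, 166.8]), (0.62, [327.4, -250.9, 62.1])]
canister []
books [(0.88, [621.5, 98.6, 0.2])]
mug [(0.73, [599.5, -247.8, -0.8])]
card [(0.87, [451.8, -280.5, -0.8])]
```

View pics/scene0.png

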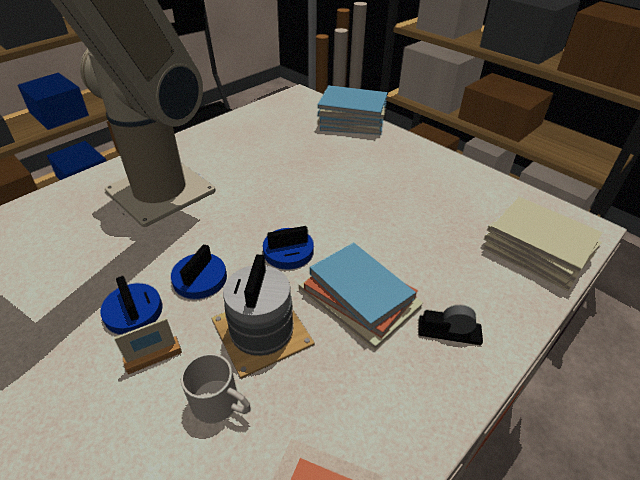

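View pics/top0.png

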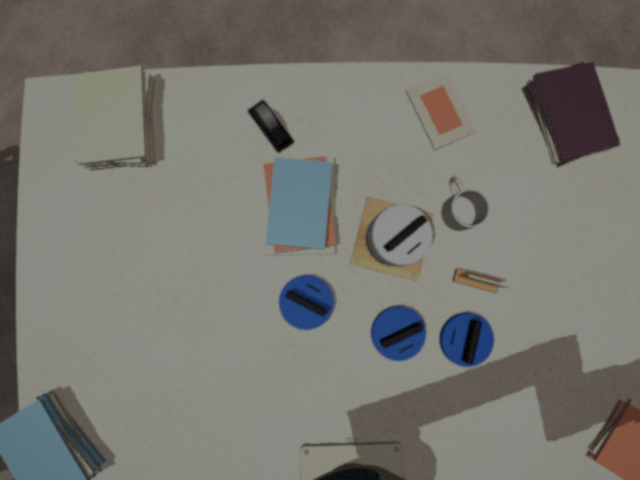

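The silver lid with its black bar is on the canister (scene px ~(258,285), top px ~(405,235)). The three blue ones are decoys. Next I'll fit the bar as a box in both views.

```bash
cat > h.py <<'E'
import numpy as np, cv2
from workcell import readout, viewer, models
from scipy.optimize import minimize
def cam(c):
    im=viewer.get_image(c); f=240/np.tan(np.radians(im["vertical_fov"]/2))
    K=np.array([[f,0,im["cx"]],[0,f,im["cy"]],[0,0,1.]])
    return dict(img=im["color"],K=K,D=np.array(im["D"],float),r=np.array(im["rvec"],float),t=np.array(im["tvec"],float))
def proj(c,P): return cv2.projectPoints(np.array(P,float).reshape(-1,1,3),c["r"],c["t"],c["K"],c["D"])[0].reshape(-1,2)
def box(x,y,a,zt=166,zb=126):
    R=np.array([[np.cos(a),-np.sin(a)],[np.sin(a),np.cos(a)]])
    return [list(R@[sx*45,sy*8]+[x,y])+[z] for sx in(-1,1) for sy in(-1,1) for z in(zb,zt)]
def fitbar(c,zt=166,seed=(546,-98,None),fixed=None):
    g=c["img"].astype(int).max(2)
    p=proj(c,[[seed[0],seed[1],zt-20]])[0]; s=4
    x0,y0=(p-45).astype(int)
    crop=g[y0:y0+90,x0:x0+90].astype(np.uint8); big=cv2.resize(crop,None,fx=s,fy=s,interpolation=cv2.INTER_CUBIC)
    return x0,y0,s,big
def mask(c,v,x0,y0,s,shape,zt):
    q=(proj(c,box(*v,zt,zt-40))-[x0,y0]+.5)*s-.5
    m=np.zeros(shape,np.uint8); cv2.fillConvexPoly(m,cv2.convexHull((q*16).astype(np.int32)),1,shift=4); return m
E
python3 - <<'E'
from h import *
for c in map(cam,("scene","top")):
    R=cv2.Rodrigues(c["r"])[0]; print("cam pos",-R.T@c["t"])
    x0,y0,s,b=fitbar(c); T=45
    M=(b<T).astype(np.uint8); n,L,st,ce=cv2.connectedComponentsWithStats(M)
    i=L[180,180]; print("comp",i,b[180,180],st[i]); M=(L==i).astype(np.uint8)
    def cost(v):
        m=mask(c,v,x0,y0,s,M.shape,166); return 1-(m&M).sum()/max(1,(m|M).sum())
    best=min((( cost((546,-98,a)),a) for a in np.arange(0,np.pi,.05)))
    r=minimize(cost,(546,-98,best[1]),method="Nelder-Mead",options=dict(initial_simplex=[(546,-98,best[1]),(552,-98,best[1]),(546,-92,best[1]),(546,-98,best[1]+.1)]))
    print(r.x,r.fun)
E
```

```text
cam pos [ 976.57770451 -387.60211742  703.96615404]
comp 4 16 [  141    78    85   216 10695]
[544.62120604 -95.53117942   2.2701559 ] 0.13672922252010722
cam pos [ 475.58875733   77.40217635 1035.29353399]
comp 1 21 [ 107  114  164  135 5484]
[545.33869719 -98.67295011   2.17030732] 0.3212428819014608
```

```bash
python3 - <<'E'
from h import *
outs=[]
for c in map(cam,("scene","top")):
    x0,y0,s,b=fitbar(c); print(np.percentile(b,[1,5,10,15,20,30,50]))
    for T in (60,75,90):
        M=(b<T).astype(np.uint8); n,L,st,ce=cv2.connectedComponentsWithStats(M); i=L[180,180]; M=(L==i).astype(np.uint8)
        def cost(v):
            m=mask(c,v,x0,y0,s,M.shape,166); return 1-(m&M).sum()/max(1,(m|M).sum())
        r=minimize(cost,(546,-97,2.2),method="Nelder-Mead",options=dict(initial_simplex=[(546,-98,2.2),(552,-98,2.2),(546,-92,2.2),(546,-98,2.3)]))
        print(T,r.x,r.fun)
    im=cv2.resize(c["img"][y0:y0+90,x0:x0+90,::-1],None,fx=s,fy=s,interpolation=cv2.INTER_CUBIC)
    q=(proj(c,box(*r.x))-[x0,y0]+.5)*s-.5
    cv2.polylines(im,[cv2.convexHull(q.astype(np.int32))],True,(0,0,255)); outs.append(im)
cv2.imwrite("pics/fit.png",np.hstack(outs))
E
```

```text
[  0.   6.  13.  33.  49.  68. 164.]
60 [544.72214031 -95.37823114   2.25948249] 0.3011894104105385
75 [545.38956547 -95.03250192   2.23808755] 0.3082355831235031
90 [545.61159148 -95.539691     2.24049716] 0.3099633215080272
[ 21.  59.  80. 110. 126. 135. 140.]
60 [545.739357   -99.19354366   2.18328511] 0.23985650667986147
75 [545.99595188 -99.10067371   2.22459049] 0.17867086309163538
90 [ 546.46359575 -100.03905608    2.23463482] 0.11335791602236234
```

View pics/fit.png

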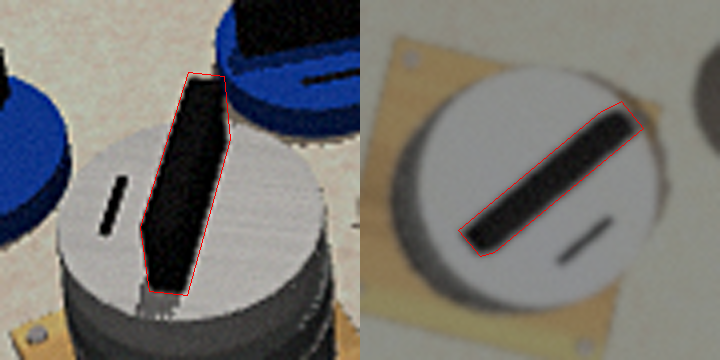

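```bash
cat > st.py <<'E'
from h import *
from scipy.spatial.transform import Rotation as Ro
o=readout.get_obs(); R=Ro.from_rotvec(o["orientation"]).as_matrix()
print("t",round(o["t"],2),"pos",o["ee_pos"].round(1),"q",o["qpos"].round(3),"F",o["ft_force"].round(2),"M",o["moment"].round(3),"w",round(o["width"],2),
 "jaw yaw",round(np.arctan2(R[1,1],R[0,1]),4),"tool x",R[:,0].round(3))
E
python3 st.py
```

```text
t 0.9 pos [ 143.  -608.4  404.7] q [-1.359  0.423  1.63   0.     1.089 -0.019] F [-0.04  0.85 -0.91] M [-0.01   0.027 -0.035] w 87.52 jaw yaw -1.34 tool x [ 0.  0. -1.]
```

Request:
apply_moves:
  commands:
    - [[0.032, 0.043, 0, -0.1], [0.064, 0.086, 0, -0.25], [0.096, 0.128, 0, -0.4], [0.128, 0.17, 0, -0.55], [0.16, 0.212, 0, -0.7], [0.192, 0.254, 0, -0.85], [0.224, 0.296, 0, -1.0], [0.256, 0.338, 0, -1.13]]

```text
t: 1.9
ee_pos: [399.9, -269.0, 405.0]
orientation: [-1.682, 0.816, 1.68]
ft_force: [0.1, 0.3, 0.1]
width: 87.8
```

Request:
apply_moves:
  commands:
    - [[0.036, 0.043, 0, 0], [0.072, 0.086, 0, 0], [0.108, 0.13, 0, 0], [0.13, 0.155, 0, 0], [0.1465, 0.173, 0, 0], [0.1465, 0.173, 0, 0]]
  gripper: 0.06

```text
t: 2.65
ee_pos: [546.3, -96.3, 404.6]
orientation: [-1.686, 0.811, 1.686]
ft_force: [-1.1, 0.4, -0.3]
width: 60.0
```

```bash
python3 - <<'E'
import st
from h import *
for n in("scene","top"): cv2.imwrite(f"pics/{n}1.png",cam(n)["img"][:,:,::-1])
E
```

```text
t 2.65 pos [546.3 -96.3 404.6] q [-0.196  0.321  1.787  0.     1.034  2.272] F [-1.06  0.37 -0.31] M [ 0.11  -0.009 -0.025] w 59.99 jaw yaw -2.4677 tool x [ 0. -0. -1.]
```

View pics/scene1.png

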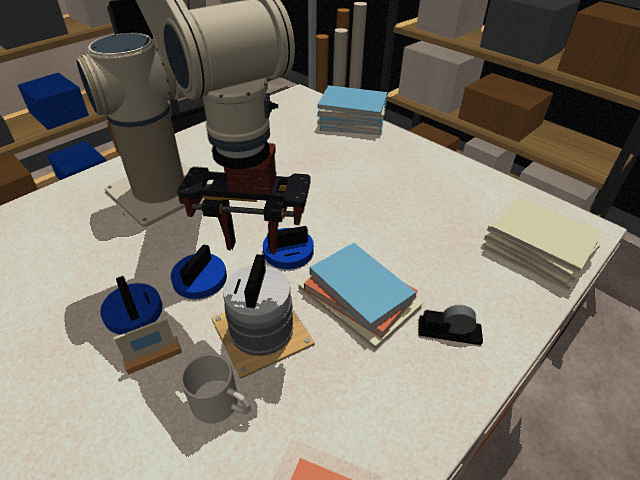

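Fingertips at px (230,248) and (272,250) straddle the bar line. Lowering.

Request:
apply_moves:
  commands:
    - [[0, 0, -0.03, 0], [0, 0, -0.06, 0], [0, 0, -0.08, 0], [0, 0, -0.09, 0], [0, 0, -0.09, 0], [0, 0, -0.09, 0]]

```text
t: 3.5
ee_pos: [545.7, -97.7, 315.5]
orientation: [-1.685, 0.813, 1.683]
ft_force: [0.7, 0.2, 0.1]
width: 60.2
```

```bash
python3 - <<'E'
import st
from h import *
cv2.imwrite("pics/s2.png",cv2.resize(cam("scene")["img"][180:360,150:390,::-1],None,fx=3,fy=3))
E
```

```text
t 3.5 pos [545.7 -97.7 315.5] q [-0.199  0.442  1.849 -0.     0.849  2.272] F [0.66 0.2  0.13] M [ 0.038 -0.047  0.022] w 60.15 jaw yaw -2.4703 tool x [ 0.001 -0.    -1.   ]
```

View pics/s2.png

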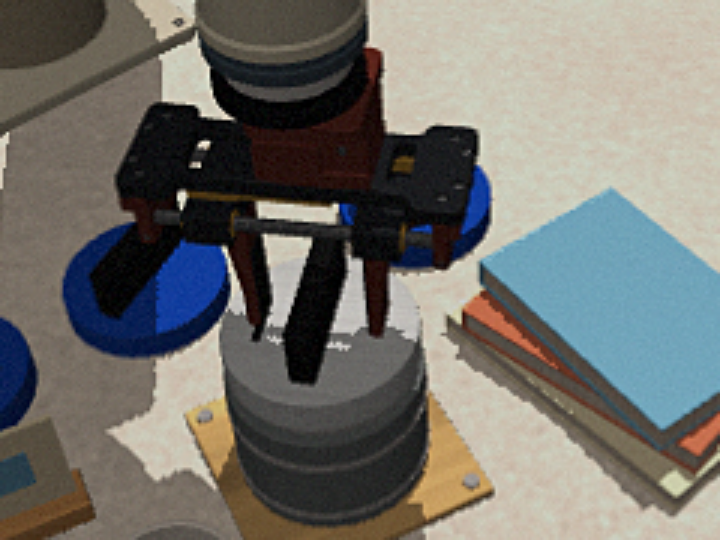

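Fingers at crop px (258,330) and (378,330) straddle the bar at (315,310). Closing to a loose cage of 20 mm first, without clamping.

Request:
apply_moves:
  commands:
    - [[0, 0, 0, 0], [0, 0, 0, 0], [0, 0, 0, 0], [0, 0, 0, 0], [0, 0, 0, 0]]
  gripper: 0.019

```text
t: 4.18
ee_pos: [545.5, -97.4, 314.7]
orientation: [-1.684, 0.813, 1.684]
ft_force: [0.3, -0.1, 1.6]
width: 19.3
```

```bash
python3 st.py;python3 st.py
```

```text
t 4.17 pos [545.5 -97.4 314.7] q [-0.198  0.443  1.85   0.     0.848  2.272] F [ 0.31 -0.15  1.55] M [ 0.12  -0.003  0.038] w 19.27 jaw yaw -2.47 tool x [-0.  0. -1.]
t 4.17 pos [545.5 -97.4 314.7] q [-0.198  0.443  1.85   0.     0.848  2.272] F [ 0.31 -0.15  1.55] M [ 0.12  -0.003  0.038] w 19.27 jaw yaw -2.47 tool x [-0.  0. -1.]
```

Request:
apply_moves:
  commands:
    - [[0, 0, 0, 0.02], [0, 0, 0, 0.04], [0, 0, 0, 0.06], [0, 0, 0, 0.08], [0, 0, 0, 0.1], [0, 0, 0, 0.12], [0, 0, 0, 0.14], [0, 0, 0, 0.16]]

```text
t: 5.18
ee_pos: [545.4, -97.4, 314.7]
orientation: [-1.791, 0.693, 1.791]
ft_force: [0.2, 0.5, -0.9]
width: 18.8
```

```bash
python3 st.py
```

```text
t 5.17 pos [545.4 -97.4 314.7] q [-0.198  0.443  1.85  -0.     0.848  2.111] F [ 0.22  0.55 -0.91] M [ 0.104  0.111 -0.072] w 18.8 jaw yaw -2.3087 tool x [-0.  0. -1.]
```

Request:
apply_moves:
  commands:
    - [[0, 0, 0, 0.02], [0, 0, 0, 0.04], [0, 0, 0, 0.06], [0, 0, 0, 0.08], [0, 0, 0, 0.1], [0, 0, 0, 0.12], [0, 0, 0, 0.14], [0, 0, 0, 0.16]]

```text
t: 6.18
ee_pos: [545.5, -97.4, 314.7]
orientation: [-1.893, 0.563, 1.893]
ft_force: [0.3, -0.1, -0.4]
width: 18.9
```

```bash
cat > look.py <<'E'
import sys
import st
from h import *
a=cam("scene")["img"][220:340,180:340,::-1]; b=cam("top")["img"][175:295,320:480,::-1]
cv2.imwrite(f"pics/{sys.argv[1]}.png",cv2.resize(np.hstack([a,b]),None,fx=2.5,fy=2.5,interpolation=cv2.INTER_CUBIC))
for c in("scene","top"): print(c,[(x["conf"],x["position"]) for x in models.place_of(c,"lid_grip") if x["position"][2]>100])
E
python3 look.py l3
```

```text
t 6.17 pos [545.5 -97.4 314.7] q [-0.198  0.443  1.85   0.     0.848  1.95 ] F [ 0.32 -0.08 -0.37] M [ 0.117  0.004 -0.014] w 18.95 jaw yaw -2.1487 tool x [-0.  0. -1.]
scene [(0.74, [545.1, -95.2, 148.3])]
top [(0.73, [548.3, -98.9, 145.3])]
```

View pics/l3.png

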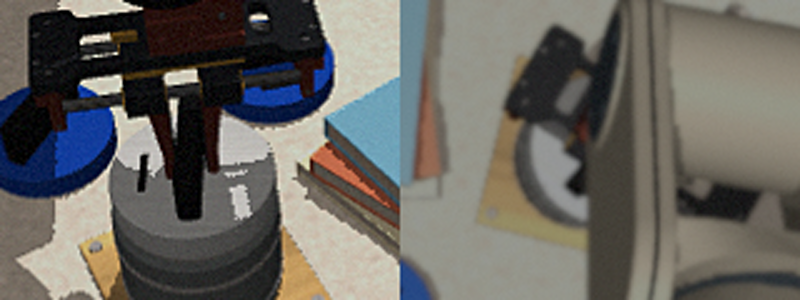

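The bar turned with the fingers: it is now near vertical in the scene crop at px (190,170). Continuing in small steps and watching Mz.

Request:
apply_moves:
  commands:
    - [[0, 0, 0, 0.02], [0, 0, 0, 0.04], [0, 0, 0, 0.06], [0, 0, 0, 0.08], [0, 0, 0, 0.1], [0, 0, 0, 0.12], [0, 0, 0, 0.14], [0, 0, 0, 0.16]]

```text
t: 7.38
ee_pos: [545.5, -97.4, 314.7]
orientation: [-1.991, 0.422, 1.991]
ft_force: [-0.0, 0.6, -0.6]
width: 19.3
```

```bash
python3 st.py
```

```text
t 7.38 pos [545.5 -97.4 314.7] q [-0.198  0.443  1.85  -0.     0.848  1.791] F [-0.02  0.61 -0.57] M [ 0.     0.037 -0.013] w 19.29 jaw yaw -1.9887 tool x [ 0. -0. -1.]
```

Request:
apply_moves:
  commands:
    - [[0, 0, 0, 0.02], [0, 0, 0, 0.04], [0, 0, 0, 0.06], [0, 0, 0, 0.08], [0, 0, 0, 0.1], [0, 0, 0, 0.12], [0, 0, 0, 0.14], [0, 0, 0, 0.16]]

```text
t: 8.38
ee_pos: [545.5, -97.4, 314.7]
orientation: [-2.084, 0.27, 2.084]
ft_force: [0.1, 0.5, -0.5]
width: 18.7
```

```bash
python3 look.py l4
```

```text
t 8.38 pos [545.5 -97.4 314.7] q [-0.198  0.443  1.85   0.     0.848  1.63 ] F [ 0.1   0.47 -0.46] M [ 0.005 -0.027 -0.012] w 18.73 jaw yaw -1.8287 tool x [ 0.  0. -1.]
scene [(0.8, [546.7, -95.1, 147.3])]
top []
```

View pics/l4.png

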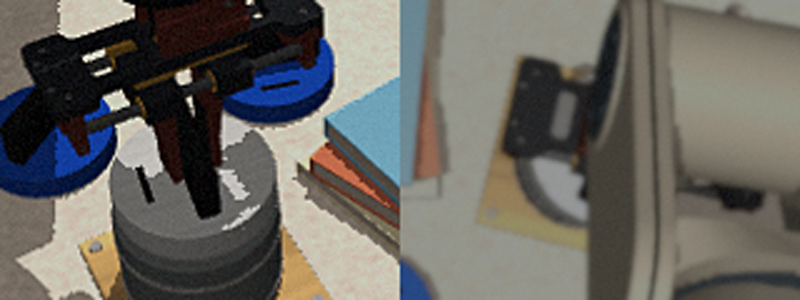

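Still high and turning: bar end at px (207,215), no torque.

Request:
apply_moves:
  commands:
    - [[0, 0, 0, 0.02], [0, 0, 0, 0.04], [0, 0, 0, 0.06], [0, 0, 0, 0.08], [0, 0, 0, 0.1], [0, 0, 0, 0.12], [0, 0, 0, 0.14], [0, 0, 0, 0.16]]

```text
t: 9.57
ee_pos: [545.5, -97.4, 314.7]
orientation: [-2.171, 0.106, 2.171]
ft_force: [-0.9, 0.5, -0.7]
width: 19.1
```

```bash
python3 st.py
```

```text
t 9.57 pos [545.5 -97.4 314.7] q [-0.198  0.443  1.85   0.     0.848  1.47 ] F [-0.93  0.48 -0.7 ] M [-0.     0.069 -0.049] w 19.1 jaw yaw -1.6687 tool x [ 0.  0. -1.]
```

Request:
apply_moves:
  commands:
    - [[0, 0, 0, 0.02], [0, 0, 0, 0.04], [0, 0, 0, 0.06], [0, 0, 0, 0.08], [0, 0, 0, 0.1], [0, 0, 0, 0.12], [0, 0, 0, 0.14], [0, 0, 0, 0.16]]

```text
t: 10.58
ee_pos: [545.5, -97.4, 314.7]
orientation: [2.19, 0.068, -2.19]
ft_force: [-0.2, 0.0, -1.1]
width: 19.1
```

```bash
python3 look.py l5
```

```text
t 10.57 pos [545.5 -97.4 314.7] q [-0.198  0.443  1.85   0.     0.848  1.31 ] F [-0.24  0.02 -1.06] M [0.04  0.014 0.005] w 19.1 jaw yaw -1.5086 tool x [ 0.  0. -1.]
scene [(0.69, [544.9, -95.8, 145.4])]
top []
```

View pics/l5.png

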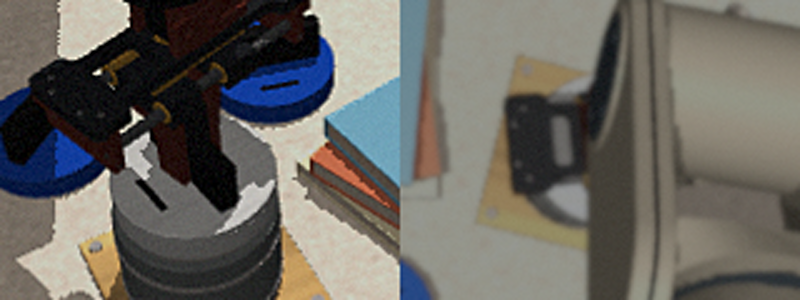

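Still turning with the fingers (bar end now px (230,205)), not dropped.

Request:
apply_moves:
  commands:
    - [[0, 0, 0, 0.02], [0, 0, 0, 0.04], [0, 0, 0, 0.06], [0, 0, 0, 0.08], [0, 0, 0, 0.1], [0, 0, 0, 0.12], [0, 0, 0, 0.14], [0, 0, 0, 0.16]]

```text
t: 11.78
ee_pos: [545.5, -97.5, 314.7]
orientation: [2.104, 0.235, -2.104]
ft_force: [-0.0, 0.2, 0.5]
width: 19.2
```

```bash
python3 st.py
```

```text
t 11.78 pos [545.5 -97.5 314.7] q [-0.198  0.443  1.85  -0.     0.848  1.15 ] F [-0.04  0.24  0.46] M [-0.085  0.054 -0.009] w 19.21 jaw yaw -1.3486 tool x [ 0. -0. -1.]
```

Request:
apply_moves:
  commands:
    - [[0, 0, 0, 0.02], [0, 0, 0, 0.04], [0, 0, 0, 0.06], [0, 0, 0, 0.08], [0, 0, 0, 0.1], [0, 0, 0, 0.12], [0, 0, 0, 0.14], [0, 0, 0, 0.16]]

```text
t: 12.78
ee_pos: [545.6, -97.8, 314.8]
orientation: [2.012, 0.388, -2.012]
ft_force: [1.3, -4.5, 0.3]
width: 19.5
```

```bash
python3 look.py l6
```

```text
t 12.78 pos [545.6 -97.8 314.8] q [-1.99e-01  4.43e-01  1.85e+00 -1.00e-03  8.48e-01  9.91e-01] F [ 1.35 -4.52  0.27] M [-0.996 -0.082 -0.472] w 19.54 jaw yaw -1.189 tool x [ 0.001 -0.001 -1.   ]
scene [(0.64, [549.8, -94.2, 140.1])]
top [(0.98, [549.7, -97.0, 140.0])]
```

View pics/l6.png

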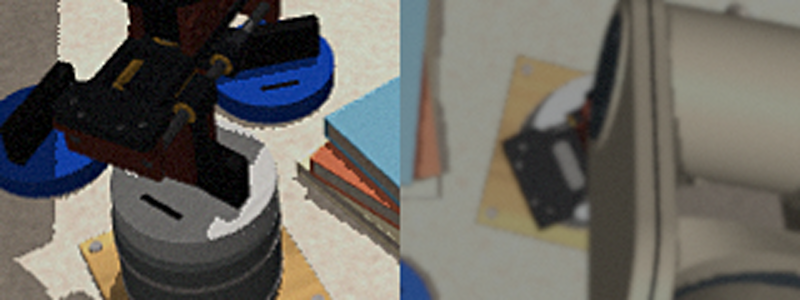

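Mz rose to −0.47 N·m and both cameras now put lid_grip at z≈140, so the lid has dropped in. I'll back off to relieve it, open, and rise.

Request:
apply_moves:
  commands:
    - [[0, 0, 0, -0.04], [0, 0, 0, -0.08], [0, 0, 0, -0.12], [0, 0, 0, -0.12]]

```text
t: 13.48
ee_pos: [545.5, -97.1, 314.7]
orientation: [2.082, 0.274, -2.082]
ft_force: [0.1, -0.3, 0.0]
width: 19.2
```

```bash
python3 st.py
```

```text
t 13.47 pos [545.5 -97.1 314.7] q [-1.980e-01  4.430e-01  1.850e+00  1.000e-03  8.490e-01  1.111e+00] F [ 0.11 -0.34  0.03] M [-0.048 -0.13   0.061] w 19.22 jaw yaw -1.3093 tool x [-0.     0.001 -1.   ]
```

Request:
apply_moves:
  commands:
    - [[0, 0, 0, 0], [0, 0, 0, 0], [0, 0, 0, 0], [0, 0, 0.01, 0], [0, 0, 0.03, 0], [0, 0, 0.06, 0], [0, 0, 0.06, 0]]
  gripper: 0.05

```text
t: 14.35
ee_pos: [546.3, -97.6, 377.3]
orientation: [2.087, 0.271, -2.076]
ft_force: [-0.3, -0.3, -0.2]
width: 49.8
```

```bash
python3 look.py l7
```

```text
t 14.35 pos [546.3 -97.6 377.3] q [-0.198  0.355  1.81   0.     0.972  1.112] F [-0.35 -0.33 -0.23] M [-0.028 -0.013  0.027] w 49.8 jaw yaw -1.31 tool x [ 0.005 -0.001 -1.   ]
scene [(0.9, [542.8, -94.2, 142.8])]
top []
```

View pics/l7.png

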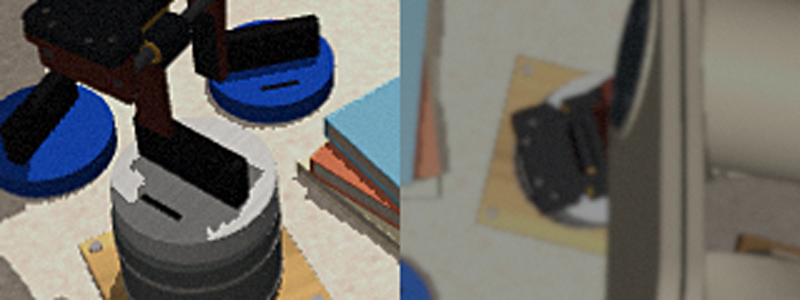

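The lid is in its notches (bar free, px (190,160)). Next I close the fingers and descend towards the bar top; contact is expected at TCP z≈344.

Request:
apply_moves:
  commands:
    - [[0, 0, 0, 0], [0, 0, 0, 0], [0, 0, 0, 0], [0, 0, -0.01, 0], [0, 0, -0.02, 0], [0, 0, -0.025, 0], [0, 0, -0.028, 0], [0, 0, -0.028, 0]]
  gripper: 0.0

```text
t: 15.55
ee_pos: [545.5, -97.4, 346.5]
orientation: [2.082, 0.273, -2.083]
ft_force: [-0.2, 0.1, -0.1]
width: 0.8
```

```bash
python3 look.py l8
```

```text
t 15.55 pos [545.5 -97.4 346.5] q [-0.198  0.397  1.832  0.     0.914  1.112] F [-0.2   0.11 -0.14] M [-0.021 -0.079 -0.022] w 0.81 jaw yaw -1.31 tool x [-0.  0. -1.]
scene [(0.66, [542.8, -96.7, 144.0])]
top [(0.92, [548.4, -99.9, 142.0])]
```

View pics/l8.png

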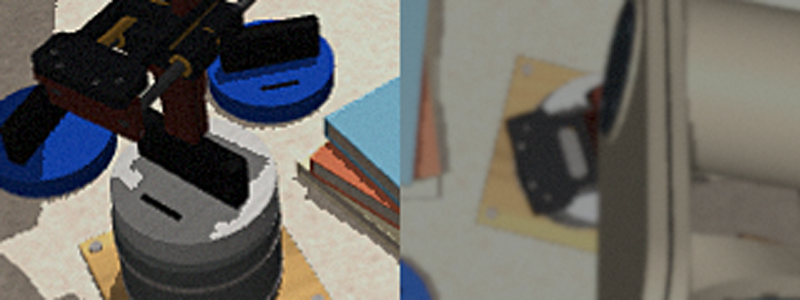

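Tips are at z=164.5 with no contact, so the bar top is below its starting height of 166. Pressing slowly.

Request:
apply_moves:
  commands:
    - [[0, 0, -0.001, 0], [0, 0, -0.002, 0], [0, 0, -0.003, 0], [0, 0, -0.003, 0]]

```text
t: 16.25
ee_pos: [545.5, -97.4, 343.8]
orientation: [2.082, 0.273, -2.082]
ft_force: [-0.4, -0.6, 2.4]
width: 0.4
```

Request:
apply_moves:
  commands:
    - [[0, 0, -0.0005, 0], [0, 0, -0.001, 0], [0, 0, -0.001, 0]]

```text
t: 16.62
ee_pos: [545.5, -97.5, 343.0]
orientation: [2.083, 0.273, -2.082]
ft_force: [-0.9, -0.1, 4.6]
width: 0.3
```

Request:
apply_moves:
  commands:
    - [[0, 0, -0.0005, 0], [0, 0, -0.001, 0], [0, 0, -0.001, 0]]

```text
t: 17.0
ee_pos: [545.5, -97.4, 341.9]
orientation: [2.082, 0.273, -2.082]
ft_force: [-1.5, -0.2, 4.2]
width: 0.1
```

Request:
apply_moves:
  commands:
    - [[0, 0, -0.0005, 0], [0, 0, -0.001, 0], [0, 0, -0.0015, 0], [0, 0, -0.002, 0], [0, 0, -0.002, 0]]

```text
t: 17.62
ee_pos: [545.5, -97.4, 339.9]
orientation: [2.082, 0.273, -2.082]
ft_force: [-0.6, -0.8, 5.0]
width: 0.5
```

Request:
apply_moves:
  commands:
    - [[0, 0, -0.0005, 0], [0, 0, -0.001, 0], [0, 0, -0.0015, 0], [0, 0, -0.0015, 0]]

```text
t: 18.12
ee_pos: [545.5, -97.4, 338.4]
orientation: [2.082, 0.273, -2.082]
ft_force: [-0.9, -0.2, 5.6]
width: 0.1
```

```bash
python3 look.py l9
```

```text
t 18.12 pos [545.5 -97.4 338.4] q [-0.198  0.408  1.837 -0.     0.897  1.112] F [-0.94 -0.16  5.6 ] M [0.006 0.267 0.054] w 0.07 jaw yaw -1.3099 tool x [ 0. -0. -1.]
scene [(0.55, [544.9, -97.9, 139.1])]
top [(0.63, [549.7, -98.8, 134.6])]
```

View pics/l9.png

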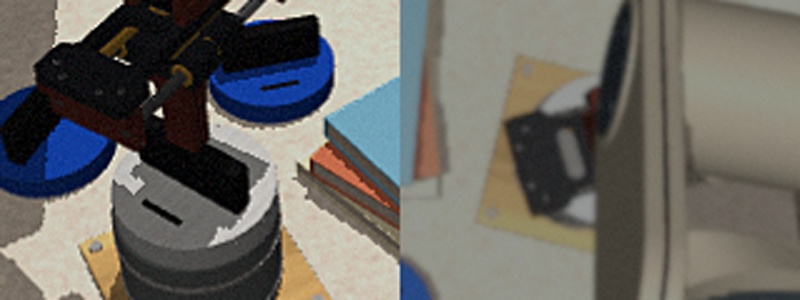

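The lid is following the push (plate lower in the crop, slot at px (163,212)). Going on until it bottoms.

Request:
apply_moves:
  commands:
    - [[0, 0, -0.0003, 0], [0, 0, -0.0006, 0], [0, 0, -0.0006, 0]]

```text
t: 18.7
ee_pos: [545.5, -97.4, 338.3]
orientation: [2.083, 0.273, -2.082]
ft_force: [-3.2, 0.3, 9.8]
width: 0.5
```

Request:
apply_moves:
  commands:
    - [[0, 0, -0.0003, 0], [0, 0, -0.0005, 0], [0, 0, -0.0005, 0]]

```text
t: 19.08
ee_pos: [545.5, -97.4, 338.3]
orientation: [2.083, 0.273, -2.082]
ft_force: [-5.0, 0.1, 13.9]
width: 0.6
```

It has bottomed: force rose to 14 N with no further travel. TCP z=338.3 puts the bar top at about 156, which is home. Retreating.

Request:
apply_moves:
  commands:
    - [[0, 0, 0, 0], [0, 0, 0.002, 0], [0, 0, 0.01, 0], [0, 0, 0.04, 0], [0, 0, 0.09, 0], [0, 0, 0.15, 0], [0, 0, 0.15, 0]]

```text
t: 19.95
ee_pos: [546.5, -97.6, 492.3]
orientation: [2.091, 0.27, -2.071]
ft_force: [0.6, 1.2, -0.5]
width: 0.5
```

Request:
apply_moves:
  commands:
    - [[-0.03, -0.04, 0, 0], [-0.06, -0.08, 0, 0], [-0.09, -0.12, 0, 0], [-0.12, -0.16, 0, 0], [-0.15, -0.2, 0, 0], [-0.18, -0.24, 0, 0], [-0.2, -0.27, 0, 0], [-0.2, -0.27, 0, 0]]

```text
t: 20.95
ee_pos: [344.2, -368.7, 486.0]
orientation: [2.084, 0.271, -2.086]
ft_force: [0.5, 1.2, -0.1]
width: 0.7
```

```bash
python3 look.py l10; python3 - <<'E'
from h import *
cv2.imwrite("pics/s10.png",cam("scene")["img"][:,:,::-1])
for c in("scene","top"):
  for l in("bar_top","books","mug","card"): print(c,l,[(x["conf"],x["position"]) for x in models.place_of(c,l) if l!="bar_top" or x["position"][2]>100][:2])
E
```

```text
t 20.95 pos [ 344.2 -368.7  486. ] q [-0.843  0.152  1.808 -0.     1.184  0.47 ] F [ 0.5   1.2  -0.12] M [-0.016 -0.043  0.   ] w 0.68 jaw yaw -1.3134 tool x [-0.001  0.001 -1.   ]
scene []
top [(0.7, [551.3, -100.9, 134.9])]
scene bar_top [(0.63, [543.7, -98.4, 155.4])]
scene books [(0.81, [622.9, 98.0, -1.9])]
scene mug [(0.69, [598.1, -252.2, -3.2]), (0.57, [454.4, -278.7, -5.5])]
scene card [(0.6, [453.6, -278.9, -3.0])]
top bar_top [(0.82, [549.5, -99.0, 151.7])]
top books [(0.94, [622.7, 99.0, -2.4])]
top mug [(0.7, [601.5, -248.0, -0.4])]
top card [(0.9, [452.3, -281.2, 1.3]), (0.55, [621.8, 98.9, -2.4])]
```

View pics/l10.png

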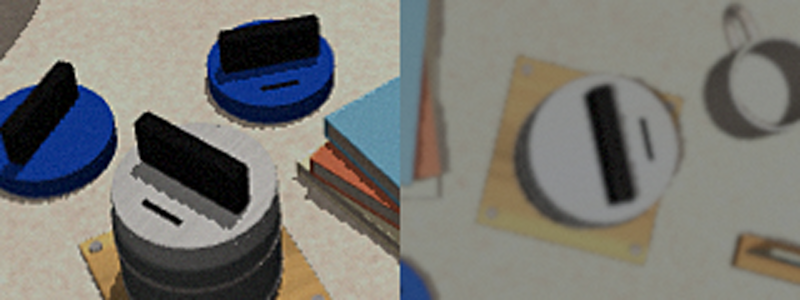

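View pics/s10.png

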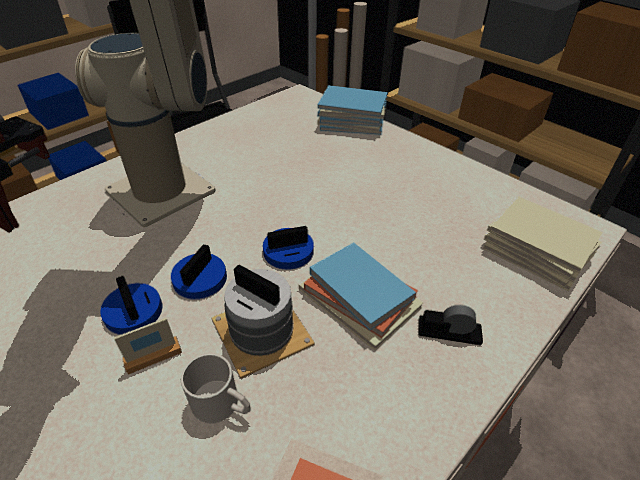

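The lid sits level and low (px (258,300)), the bystanders have not moved and the robot is clear. Handing in.

```bash
python3 -c "
from workcell import workorder; print(workorder.close_job())"
```

```text
the job is handed in; nothing more can be done
None
```

The lid is turned into its notches, pressed fully home and released, and the job was handed in about 21 s into the 72 s allowed.

- **Turning:** I turned it with the fingers loosely around the bar. After about 1.3 rad the torque rose to 0.47 N·m and the cameras put lid_grip at about 140 mm. I took that as the drop and backed off at once.
- **Pressing:** I pushed with closed fingertips on the bar top. The lid moved down at about 4–6 N, then stopped with the force rising to 14 N. The fingertips were then about 156 mm up, which matches the home height (lid_grip 136).
- **Last checks:** After retreating, the cameras put bar_top at 155 and 152 mm and lid_grip at 135 mm, all within their error of about 4 mm. The scene camera missed lid_grip in that last look. The books, mug and card read the same as at the start, within that error, and the arm was clear of everything.

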